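# Free the latched sample door with the release key

## Robot

A 7-joint arm with a two-finger parallel gripper is mounted at the origin on the work surface. World frame = base frame: x ahead of the robot, y to its left, z up, the work surface at z = 0. Lengths are in m, angles in rad, forces in N, time in s.
With the tool pointing down it reaches from about 0.425 to 0.95 m from the base axis. Payload 4.7 kg.
Tool frame: the origin (TCP) lies on the centre line of the jaws, within the pads' length; the fingertips stand robot.nose_length ahead of it and the grasp point (between the pads) lies 8 mm behind it (robot.nose_length is the distance from the TCP to the fingertips, in m); z points along the fingers, x is the direction in which the jaws open and shut, and the axes are right-handed (so a half turn about z gives the same grasp; the last joint's range is limited). The gripper opens to 85 mm and grips with 20 to 120 N. Pads are 22 mm wide; open, the fingers measure 114 mm over their backs; the gripper's body (76 mm by 85 mm) begins 54 mm behind the grasp point. The pads swing forward as they close: fully open they stand 13 mm farther back than shut.
Start: joints at [-1.206, 0.469, -0.049, 1.532, 0.024, 1.141, -0.082], TCP at [0.259, 0.623, 0.242] pointing down, gripper open.
Joint ranges: [-2.59, 2.59], [-0.33, 1.99], [-1.39, 1.29], [0.1, 2.45], [-1.04, 4.18], [0.21, 1.99], [-2.66, 2.66]. Speed limits (rad/s): [2.57, 2.57, 3.14, 3.14, 3.14, 3.14, 3.14].

## Interface

Orientations are given as [roll, pitch, yaw] about the fixed x, y, z axes, in that order (R = Rz(yaw) Ry(pitch) Rx(roll)).
In Python, from plant import robot gives the robot as it stands. Calls block until the motion is done:
- robot.goto(position, orientation): joint-space move of the TCP to a pose.
- robot.move_straight(position, vel=0.15, attitude=None, contact_N=None): straight line of the TCP; attitude=None keeps the orientation; vel is the mean speed in m/s. With contact_N (N) it stops when the force on the tool has changed by that much, and returns True; else False.
- robot.move_joints(angles): joint-space move.
- robot.grip(opening, strength=None): opening from 0.0 (shut) to 1.0 (fully open); strength is the grip in N (None keeps the last); returns when the fingers have stopped.
- robot.sleep(seconds).
- robot.inverse_kinematics(position, orientation): joint angles nearest the present ones, or None.
- robot.sense(): the state.
- robot.grab_frame(name): name is "scene" or "top"; returns a dict with "image" (480x640x3 uint8, red, green, blue), "range_z" (480x640 float32, m along the optical axis (not along the pixel's ray), 0 where there is no reading), "fx", "fy", "cx", "cy" (pixels), "R" (3x3) and "t" (3): a world point X has camera coordinates R X + t. Camera axes: x right, y down, z forward; pixel columns grow to the right and rows downward; lengths in m; the calibration is good to about 2 mm. A picture is of the moment at which its call begins.
A pose or a line that the arm cannot do raises robot.IKError and nothing moves.
- robot.close_job(): hands the job in, once; it reports no verdict.
The state is a dict: "t": time; "joint_pos": joint angles; "joint_velocities": joint speeds; "effort": joint torques, N m; "tcp_pos": TCP position; "tcp_rot": TCP orientation; "wrist_force": force on the tool from outside, world axes, zero at the start; "torque": the same for the moment, N m; "opening": opening from 0.0 (shut) to 1.0 (fully open).
Only numpy, scipy, OpenCV 4.12 (cv2) and the standard library are available. Lean on these libraries where they do the work, as an engineer would, in place of code of your own. Each camera call takes 0.05 s, during which the arm holds its last target. There are 200 camera calls.

## Task

The drop-front door of the sample compartment is held by a sprung hook that only the release key can reach. Lay the key in its sloped rest, shank end low, and let go of it; then take it again near the upper end of the handle, turn it upright and press the hook down through the narrow gap in the compartment's top until the door drops open. Finally lay the key back in the sloped rest the same way, leaving the vial rack, the bottle and the beaker where they stand.

Things in the scene. Friction and masses are not known exactly. Their poses are not given: they have to be found in the camera images.
- key: loose release key, 180 mm long, about 80 g: black plastic handle 110 mm long, 16 x 16 mm square, then a steel shank 70 mm long, 10 mm in diameter, on the same centre line, ending in the tip. Starts flat on the bench between compartment and rest, tip roughly towards the robot. Origin: centre of the underside, 88 mm from the tip; x runs from tip to handle end, z up
- key_tip (a point): on the key's centre line, at the tip of the shank
- key_mid (a point): on the key's centre line, 88 mm from the tip (18 mm into the handle), near the centre of mass: where to pick it up first
- key_high (a point): on the key's centre line, 155 mm from the tip (25 mm from the handle's end): where to take it the second time; the handle is free of the rest here
- rest: fixed aluminium rest, base 170 x 90 x 8 mm; holds the key at 45 degrees, shank low, in two supports open upwards with flared sides: a trough with end stop (0 to 36 mm from the key's tip) and a fork (112 to 122 mm); free room for fingers between and above them. The key may stick instead of sliding to the stop. Origin: centre of the underside; x: horizontal way the slope rises (roughly away from the robot)
- rest_low (a point): where the key's tip lies in the rest (against the end stop), 27 mm above the bench
- rest_high (a point): where point key_high lies when the key is in the rest, 137 mm above the bench; the line from rest_low to here is the key's centre line
- cabinet: fixed white sample compartment 150 deep (x) x 190 wide (y) x 135 mm high, 8 mm walls, grey-framed clear door on its -x side, vials inside. Origin: centre of its underside; x points from the door to the back, z up
- gap (a point): centre of the narrow gap in the compartment's 8 mm thick top, on its upper face (135 mm up): 18 mm wide along y and 40 mm long along x; the hook lies below
- hook_pad (a point): centre of the hook's upper face, where to press: straight below the gap's centre, 37 mm under the upper face of the top when not pressed; 14 mm wide, 36 mm long
- hook (a joint): turn of the sprung steel hook, rad: 0 = up (door latched), 0.2 = fully down at its stop. At hook_pad 0.01 rad is 0.7 mm; pressing needs about 5 N at first and 10 N at the stop. The door comes free at about 0.09 (6 mm down). It springs back up when let go
- door (a joint): angle of the door, hinged along the bottom of the -x side, rad: 0 = shut and latched, 1.45 = dropped open against its stop. Once freed it falls open by itself in about 1 s and stays open; it sweeps the bench up to 130 mm in front of the compartment, and nothing must be in its way
- door_edge (a point): middle of the door's upper edge (door 190 wide, 118 high, 10 mm thick)
- vial_rack: bystander: loose blue vial rack with vials, 70 x 150 mm, 48 mm high; origin at the centre of its underside
- bottle: bystander: loose amber bottle, 66 mm in diameter, 150 mm high; origin at the centre of its underside
- beaker: bystander: loose white cup, 70 mm in diameter, 90 mm high; origin at the centre of its underside
Not all that is in view belongs to the job. There is more than one size of the key; the job needs the middle-sized.

How it is judged:
On the way, in this order (a step that is already met when the one before it is completed fails the run):
1. the key lies in the sloped rest, shank low, let go (distance between key_tip and rest_low below 0.018 m and distance between key_high and rest_high below 0.018 m and contact force between the fingers and key below 0.05 N and linear speed of key below 0.03 m/s), for 0.2 s.
2. the hook is pressed down by the tip of the key (value of joint hook above 0.06 rad and distance between key_tip and hook_pad below 0.022 m).
3. the door has dropped open (value of joint door above 1.2 rad), for 0.1 s.
At the end, for the whole second after the job is handed in: The door is dropped open (beyond 1.2 rad), the hook is back up (under 0.03 rad), and the key lies at rest in the sloped rest, shank low, tip and handle each within 18 mm of their places, let go (all of step 1 and value of joint door above 1.2 rad and value of joint hook below 0.03 rad); the robot touches nothing.
It fails at once if the vial rack, the bottle or the beaker is moved by more than 30 mm (distance of any of vial_rack, bottle, beaker from where it was at the start of the episode above 0.03 m).
It also fails if it takes over 58 s, if anything falls off the work surface, if the arm or the gripper's body presses on something with over 40 N, if the wrist force passes 120 N, or if a joint passes its speed limit or range.

## Working session

There is one attempt and no reset: what is moved stays moved. The work goes in short steps, each a Python script; the robot and the scene stay as the last script left them, time stands still between calls to the robot, and variables do not carry over. Pictures are saved under pics/ and viewed, about 8 in all and at most 12, crops included, and the job is handed in when it is done.

```bash
mkdir -p pics; ls; python3 - <<'E'
from plant import robot
import cv2,numpy as np
for n in("scene","top"):
    f=robot.grab_frame(n); cv2.imwrite(f"pics/{n}0.png",f["image"][:,:,::-1]); np.savez(f"{n}0.npz",**f)
    print(n,f["fx"],f["R"],f["t"])
s=robot.sense();print(s["t"],robot.nose_length,s["tcp_pos"],s["tcp_rot"],s["opening"])
E
```

```text
pics
scene 481.3552961767366 [[ 0.29758425  0.95460905  0.01285186]
 [ 0.54548842 -0.15896865 -0.82290422]
 [-0.78350877  0.25189388 -0.56803475]] [-0.17267529 -0.2407585   1.80493225]
top 512.2105531822438 [[-0.00942022 -0.99980994  0.01706868]
 [-0.99560505  0.00778733 -0.09332703]
 [ 0.09317637 -0.01787283 -0.99548919]] [-0.00706839  0.5717909   1.20511666]
0.1 0.011 [0.25876639 0.62287951 0.24135411] [3.14151453e+00 1.78056593e-03 1.17707005e+00] 1.0031142151581165
```

View pics/top0.png

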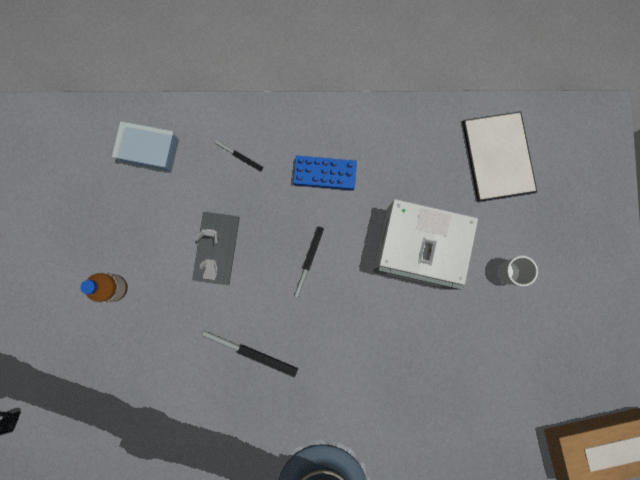

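View pics/scene0.png

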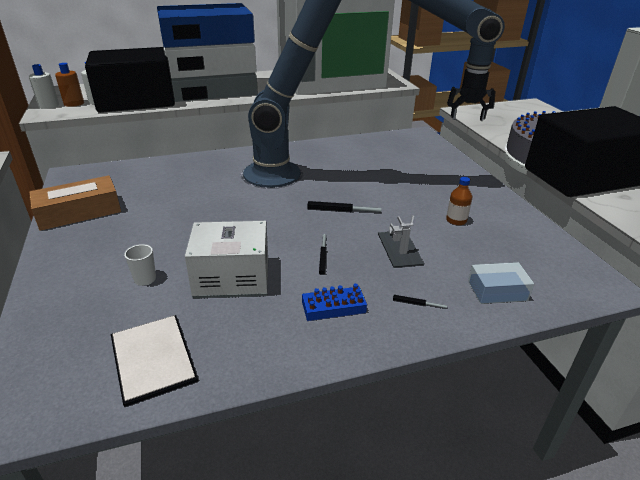

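The top view shows three keys: a large one at px (250,355), a small one at (238,155), and one at (308,262) between the compartment (428,245) and the rest (216,248). The last fits by size, place and tip direction (tip at 296,296). I'll measure all three and enlarge.

```bash
cat > h.py <<'E'
import numpy as np,cv2
def w(f,u,v,z=None):
    R,t=f["R"],f["t"]; d=np.array([(u-f["cx"])/f["fx"],(v-f["cy"])/f["fy"],1.])
    if z is None: return R.T@(d*f["range_z"][int(round(v)),int(round(u))]-t)
    o=-R.T@t; r=R.T@d; return o+r*(z-o[2])/r[2]
def px(f,X):
    c=f["R"]@np.asarray(X)+f["t"]; return c[:2]/c[2]*[f["fx"],f["fy"]]+[f["cx"],f["cy"]]
def cloud(f):
    v,u=np.mgrid[:480,:640]; d=f["range_z"]
    P=np.stack([(u-f["cx"])/f["fx"]*d,(v-f["cy"])/f["fy"]*d,d],-1)-f["t"]
    return P@f["R"]
E
python3 - <<'E'
from h import *
f=dict(np.load("top0.npz")); np.set_printoptions(precision=4,suppress=True)
P=cloud(f); im=f["image"]
print("bench z",np.median(P[300:330,320:360,2]))
for n,a,b in(("mid",(296,296),(320,228)),("big",(204,333),(297,373)),("small",(216,142),(262,169))):
    A,B=w(f,*a,.008),w(f,*b,.008); print(n,A,B,np.linalg.norm(A-B))
for n,box in(("cab",(375,195,485,295)),("rest",(190,208,243,290))):
    x0,y0,x1,y1=box; q=P[y0:y1,x0:x1].reshape(-1,3); 
    z=q[:,2]; print(n,np.percentile(z,[1,50,99]))
q=P[190:295,370:490].reshape(-1,3); q=q[(q[:,2]>.128)&(q[:,2]<.142)]
print("cabtop",cv2.minAreaRect((q[:,:2]*1000).astype(np.float32)),len(q))
q=P[205:290,188:245]; g=im[205:290,188:245].max(-1)
m=(q[...,2]>.004)&(q[...,2]<.012); print("base",cv2.minAreaRect((q[m][:,:2]*1000).astype(np.float32)),m.sum())
def crop(x0,y0,x1,y1,s): return cv2.resize(im[y0:y1,x0:x1,::-1],None,fx=s,fy=s,interpolation=cv2.INTER_CUBIC)
a=crop(285,220,335,305,6);b=crop(188,205,243,290,6)
g=dict(np.load("scene0.npz"));c=cv2.resize(g["image"][205:275,372:427,::-1],(330*1-200,510*1-0-0)) if 0 else cv2.resize(g["image"][205:275,365:435,::-1],(510,510)) 
o=np.hstack([a,b]); o2=np.hstack([crop(375,195,485,295,3),cv2.resize(c,(300,300))])
c2=np.zeros((810,640,3),np.uint8);c2[:510,:630]=o[:,:630];c2[510:810,:630]=o2
cv2.imwrite("pics/c1.png",cv2.resize(c2,None,fx=.74,fy=.74))
np.savez("x.npz")
E
```

```text
bench z 4.085346602696471e-05
mid [0.4556 0.0576 0.008 ] [ 0.6209 -0.0018  0.008 ] 0.17568029424947054
big [0.3695 0.2781 0.008 ] [0.2728 0.056  0.008 ] 0.24225116661405985
small [0.8378 0.2543 0.008 ] [0.7689 0.1403 0.008 ] 0.13319074905233286
cab [-0.0048  0.1315  0.1398]
rest [-0.0047  0.0062  0.1174]
cabtop ((567.576416015625, -239.1432647705078), (190.84335327148438, 162.7348175048828), 76.77161407470703) 5869
base ((577.9624633789062, 252.21206665039062), (206.60362243652344, 136.2366485595703), 0.9828718304634094) 2041
```

View pics/c1.png

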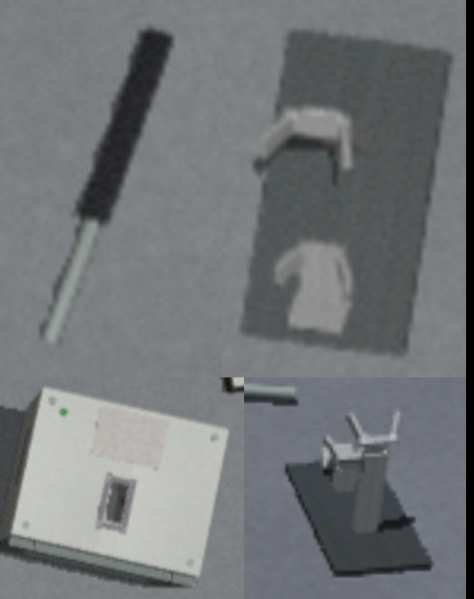

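The crop confirms that the key at (308,262) is the middle one: 176 mm measured, against 242 and 133 for the others. Next I'll fit the key, rest and gap more closely.

```bash
python3 - <<'E'
from h import *
np.set_printoptions(precision=4,suppress=True)
f=dict(np.load("top0.npz"));g=dict(np.load("scene0.npz")); P=cloud(f); im=f["image"].astype(int)
# key: black mask
m=np.zeros((480,640),np.uint8); m[222:282,295:330]=(im[222:282,295:330].max(-1)<50); 
n,l,st,c=cv2.connectedComponentsWithStats(m);k=1+st[1:,4].argmax(); v,u=np.where(l==k)
W=np.array([w(f,a,b,.012) for a,b in zip(u,v)]); print("handle rect",cv2.minAreaRect((W[:,:2]*1000).astype(np.float32)),len(u))
# rest base corners
C=np.array([w(f,*p,.008) for p in((202.9,211.8),(239.8,216.3),(229.7,284.5),(192.7,279.3))])[:,:2]
far,near=(C[0]+C[1])/2,(C[2]+C[3])/2; yaw=np.arctan2(*(far-near)[::-1]);o=C.mean(0)
print("rest",C,o,yaw,np.linalg.norm(far-near),np.linalg.norm(C[0]-C[1]),np.linalg.norm(C[2]-C[3]))
y2=C[0]+C[3]-C[1]-C[2];print("yaw from y",np.arctan2(-y2[0],y2[1]))
Rz=lambda a:np.array([[np.cos(a),-np.sin(a)],[np.sin(a),np.cos(a)]])
for nm,h,b in(("top",f,(188,205,245,290)),("scene",g,(372,205,432,272))):
    Q=cloud(h)[b[1]:b[3],b[0]:b[2]].reshape(-1,3); L=(Q[:,:2]-o)@Rz(yaw); L=np.c_[L,Q[:,2]]
    L=L[(abs(L[:,0])<.09)&(abs(L[:,1])<.05)]
    for z0 in np.arange(.015,.14,.01):
        s=L[(L[:,2]>z0)&(L[:,2]<z0+.01)]
        if len(s)>2: print(nm,"z%.3f"%z0,len(s),"x",np.percentile(s[:,0],[3,50,97]),"y",np.percentile(s[:,1],[3,50,97]))
# gap
q=P[190:295,370:490].copy(); d=q[...,2]
m=np.zeros_like(d,np.uint8); m[:]=(d>.13)&(d<.142); print("top z",np.median(d[m>0]))
ck=np.zeros((480,640)); sub=P[235:268,412:442]; mm=sub[...,2]<.12; v,u=np.where(mm); v+=235;u+=412
print("hole px",len(u),u.min(),u.max(),v.min(),v.max(),"z",np.percentile(sub[mm][:,2],[2,50,98]))
W=np.array([w(f,a,b,.135) for a,b in zip(u,v)])
print("hole",cv2.minAreaRect((W[:,:2]*1000).astype(np.float32)),W.mean(0))
wh=(im.min(-1)>150).astype(np.uint8);wh[:195]=0;wh[295:]=0;wh[:,:375]=0;wh[:,485:]=0
v,u=np.where(wh);W=np.array([w(f,a,b,.135) for a,b in zip(u,v)]);r=cv2.minAreaRect((W[:,:2]*1000).astype(np.float32));print("white top",r)
E
```

```text
handle rect ((572.5519409179688, 16.24892807006836), (13.739189147949219, 105.15715026855469), 69.31696319580078) 233
rest [[0.6629 0.2845]
 [0.6512 0.1943]
 [0.4848 0.2177]
 [0.4981 0.3069]] [0.5743 0.2508] -0.13750747717279815 0.16717920834776107 0.09090929455749572 0.09025265733364009
yaw from y -0.13892712050921938
top z0.015 44 x [-0.0657 -0.0597  0.068 ] y [-0.0121 -0.0038  0.0238]
top z0.025 108 x [-0.0768 -0.0658  0.022 ] y [-0.0108  0.0018  0.016 ]
top z0.035 66 x [-0.0746 -0.0447  0.0294] y [-0.0087  0.0019  0.0138]
top z0.045 57 x [-0.0549 -0.0397  0.0281] y [-0.0157  0.0047  0.0186]
top z0.055 32 x [-0.0524 -0.045   0.031 ] y [-0.017   0.0107  0.0228]
top z0.065 3 x [0.0213 0.0218 0.0277] y [-0.0082  0.0015  0.0032]
top z0.085 4 x [0.0319 0.0321 0.0328] y [-0.0076  0.0042  0.007 ]
top z0.095 41 x [0.0186 0.0243 0.0322] y [-0.0142  0.0036  0.0165]
top z0.105 53 x [0.0109 0.0238 0.0287] y [-0.0136  0.0073  0.0209]
top z0.115 32 x [0.0053 0.0112 0.0185] y [-0.0201  0.0179  0.0252]
scene z0.015 58 x [-0.0686 -0.0268  0.0386] y [-0.0095 -0.      0.0138]
scene z0.025 80 x [-0.0
[... 299 characters left out ...]
.0393] y [-0.0069  0.004   0.0128]
scene z0.075 25 x [0.0246 0.0354 0.0408] y [-0.0069 -0.0004  0.0101]
scene z0.085 33 x [0.0249 0.0351 0.0387] y [-0.0063  0.0027  0.0129]
scene z0.095 28 x [0.0205 0.0307 0.035 ] y [-0.0133  0.0002  0.0175]
scene z0.105 32 x [0.0112 0.0273 0.0346] y [-0.0177  0.01    0.0224]
scene z0.115 11 x [0.0117 0.0173 0.028 ] y [-0.0194 -0.0148  0.0244]
top z 0.1351957273735717
hole px 129 422 431 243 260 z [0.0274 0.0929 0.1017]
hole ((550.728515625, -234.29702758789062), (16.20473861694336, 38.71574783325195), 75.88310241699219) [ 0.5506 -0.2344  0.135 ]
white top ((598.6661376953125, -248.82669067382812), (194.38893127441406, 204.46701049804688), 76.50175476074219)
```

```bash
cat >> h.py <<'E'
from scipy.spatial.transform import Rotation as Ro
rad=np.deg2rad
def att(psi,a):  # heading, tool elevation below horizontal (rad); jaws open sideways
    h=np.array([np.cos(psi),np.sin(psi),0]);l=np.array([-np.sin(psi),np.cos(psi),0])
    z=np.cos(a)*h-np.sin(a)*np.array([0,0,1.]); R=np.c_[l,np.cross(z,l),z]
    return Ro.from_matrix(R).as_euler("xyz"),z
PK=-.36; KM=np.array([.538,.0292,.008])
PR=-.138; hr=np.array([np.cos(PR),np.sin(PR),0]);lr=np.array([-np.sin(PR),np.cos(PR),0])
LOW=np.array([.5743,.2508,.027])-.065*hr+.002*lr
K=(hr+[0,0,1])/np.sqrt(2)   # key axis in the rest
N=np.array([-hr[0],-hr[1],1])/np.sqrt(2)  # normal, out of the rest
GAP=np.array([.551,-.2350,.135]); PC=-.24
E
python3 - <<'E'
from h import *
from plant import robot
np.set_printoptions(precision=3,suppress=True)
def t(n,p,psi,a):
    e,z=att(psi,rad(a)); q=robot.inverse_kinematics(p,e); print(n,a,np.round(p,3),None if q is None else np.array(q))
t("pick",[KM[0],KM[1],.013],PK,90);t("lift",[KM[0],KM[1],.25],PK,90)
for off in(.1,0): t("rest1",LOW+.091*K-.005*att(PR,rad(45))[1]+off*N,PR,45)
for b in(60,75,90,100):
    t("grip2",LOW+.155*K,PR,b);t("lift2",LOW+.155*K+.12*N,PR,b)
    t("up",GAP+[0,0,.22],PC,b-45);t("press",GAP+[0,0,.155-.055],PC,b-45)
E
```

```text
pick 90 [0.538 0.029 0.013] [-0.235  0.564  0.133  2.041 -0.137  0.545  1.205]
lift 90 [0.538 0.029 0.25 ] [-0.44   0.243  0.371  1.866 -0.101  1.051  1.181]
rest1 45 [0.5   0.263 0.166] [-1.186  0.305  0.356  2.296  1.431  0.542 -0.711]
rest1 45 [0.57  0.253 0.095] [-1.298  0.6    0.705  2.245  1.978  0.246 -1.283]
grip2 60 [0.619 0.247 0.137] [-0.801  0.439  0.267  1.998  0.634  0.383  0.299]
lift2 60 [0.535 0.258 0.221] [-0.897  0.217  0.216  2.066  0.628  0.59   0.258]
up 15 [ 0.551 -0.235  0.355] [ 1.536  0.169 -1.169  2.367  3.297  0.588 -1.515]
press 15 [ 0.551 -0.235  0.235] None
grip2 75 [0.619 0.247 0.137] [-0.588  0.47   0.1    1.833  0.185  0.638  0.792]
lift2 75 [0.535 0.258 0.221] [-0.703  0.266  0.114  1.914  0.207  0.778  0.702]
up 30 [ 0.551 -0.235  0.355] None
press 30 [ 0.551 -0.235  0.235] [ 1.394  0.412 -1.15   2.361  2.808  0.486 -0.928]
grip2 90 [0.619 0.247 0.137] [-0.473  0.551  0.043  1.661 -0.028  0.931  1.013]
lift2 90 [0.535 0.258 0.221] [-0.554  0.354  0.042  1.76  -0.017  1.028  0.928]
up 45 [ 0.551 -0.235  0.355] [-0.999 -0.324  1.179  2.151  0.743  0.397  1.029]
press 45 [ 0.551 -0.235  0.235] [ 1.452  0.382 -1.251  2.212  1.639  0.265  0.181]
grip2 100 [0.619 0.247 0.137] [-0.419  0.622  0.024  1.543 -0.114  1.13   1.091]
lift2 100 [0.535 0.258 0.221] [-0.486  0.427  0.019  1.66  -0.115  1.201  1.015]
up 55 [ 0.551 -0.235  0.355] [-0.525 -0.041  0.891  2.026 -0.09   0.537  1.769]
press 55 [ 0.551 -0.235  0.235] [ 0.071  0.143  0.33   2.163 -0.506  0.267  2.165]
```

```bash
python3 - <<'E'
from h import *
from plant import robot
np.set_printoptions(precision=3,suppress=True)
def t(n,p,psi,a):
    e,z=att(psi,rad(a)); q=robot.inverse_kinematics(p,e); print(n,a,np.round(p,3),None if q is None else np.array(q))
for b in (58,65):
    t("pick",[KM[0],KM[1],.015],PK,b+45);t("lift",[KM[0],KM[1],.22],PK,b+45)
    for off in(.1,0): t("rest1",LOW+.091*K+off*N,PR,b)
for b in(112,122):
  for pc in(PC,-.6):
    t("grip2",LOW+.155*K,PR,b);t("lift2",LOW+.155*K+.12*N,PR,b)
    t("up",GAP+[0,0,.21],pc,b-45);t("press",GAP+[0,0,.155-.055],pc,b-45)
E
```

```text
pick 103 [0.538 0.029 0.015] [-0.185  0.64   0.142  1.897 -0.24   0.834  1.33 ]
lift 103 [0.538 0.029 0.22 ] [-0.319  0.381  0.314  1.768 -0.209  1.231  1.288]
rest1 58 [0.504 0.263 0.162] [-1.005  0.276  0.268  2.188  0.866  0.474 -0.068]
rest1 58 [0.574 0.253 0.091] [-0.995  0.49   0.42   2.128  0.906  0.25  -0.077]
pick 110 [0.538 0.029 0.015] [-0.155  0.691  0.137  1.819 -0.264  0.98   1.362]
lift 110 [0.538 0.029 0.22 ] [-0.269  0.441  0.291  1.699 -0.244  1.359  1.319]
rest1 65 [0.504 0.263 0.162] [-0.885  0.277  0.19   2.123  0.568  0.519  0.259]
rest1 65 [0.574 0.253 0.091] [-0.803  0.467  0.232  2.056  0.568  0.356  0.312]
grip2 112 [0.619 0.247 0.137] [-0.368  0.719  0.008  1.402 -0.19   1.364  1.143]
lift2 112 [0.535 0.258 0.221] [-0.42   0.523 -0.003  1.544 -0.202  1.407  1.077]
up 67 [ 0.551 -0.235  0.345] [ 0.575  0.103 -0.239  1.848 -0.022  0.794  1.685]
press 67 [ 0.551 -0.235  0.235] [-0.116  0.204  0.546  2.031 -0.32   0.558  1.97 ]
grip2 112 [0.619 0.247 0.137] [-0.368  0.719  0.008  1.402 -0.19   1.364  1.143]
lift2 112 [0.535 0.258 0.221] [-0.42   0.523 -0.003  1.544 -0.202  1.407  1.077]
up 67 [ 0.551 -0.235  0.345] [-0.673  0.11   1.047  1.898  0.001  0.798  1.323]
press 67 [ 0.551 -0.235  0.235] [-0.202  0.206  0.548  2.03   0.006  0.549  1.282]
grip2 122 [0.619 0.247 0.137] [-0.333  0.808 -0.004  1.287 -0.242  1.554  1.163]
lift2 122 [0.535 0.258 0.221] [-0.377  0.609 -0.019  1.454 -0.262  1.572  1.104]
up 77 [ 0.551 -0.235  0.345] [-0.514  0.237  1.049  1.778 -0.306  1.039  1.96 ]
press 77 [ 0.551 -0.235  0.235] [-0.268  0.304  0.76   1.919 -0.356  0.803  2.   ]
grip2 122 [0.619 0.247 0.137] [-0.333  0.808 -0.004  1.287 -0.242  1.554  1.163]
lift2 122 [0.535 0.258 0.221] [-0.377  0.609 -0.019  1.454 -0.262  1.572  1.104]
up 77 [ 0.551 -0.235  0.345] [-0.484  0.214  0.943  1.775 -0.158  1.019  1.468]
press 77 [ 0.551 -0.235  0.235] [-0.309  0.304  0.757  1.918 -0.231  0.786  1.518]
```

```bash
cat >> h.py <<'E'
B1=60; B2=122
def grab(robot,name,box,s,fn,which="top"):
    f=robot.grab_frame(which); x0,y0,x1,y1=box
    cv2.imwrite(fn,cv2.resize(f["image"][y0:y1,x0:x1,::-1],None,fx=s,fy=s,interpolation=cv2.INTER_CUBIC)); return f
E
python3 - <<'E'
from h import *
from plant import robot
e,z=att(PK,rad(B1+45)); T=KM-.008*z
robot.goto(T-.2*z+[0,0,.03],e)
robot.grip(.6)
robot.move_straight(T-.05*z,.25); robot.move_straight(T,.08)
robot.grip(0,60); s=robot.sense(); print(s["opening"],s["t"],s["wrist_force"])
robot.move_straight(T+[0,0,.2],.25)
e,z=att(PR,rad(B1)); D=LOW+.092*K-.008*z
robot.goto(D+.11*N,e)
s=robot.sense(); print(s["opening"],s["t"],s["tcp_pos"],D+.11*N)
f=robot.grab_frame("scene");g=robot.grab_frame("top")
a=cv2.resize(f["image"][150:280,350:480,::-1],(400,400));b=cv2.resize(g["image"][190:310,160:280,::-1],(400,400))
cv2.imwrite("pics/p1.png",np.hstack([a,b]))
E
```

```text
0.16295270512737214 5.0667 [ 0.36454803 -0.60056383  4.57479025]
0.1649241163359173 7.1583 [0.49420253 0.26268052 0.17637296] [0.49362418 0.26402368 0.17676377]
```

View pics/p1.png

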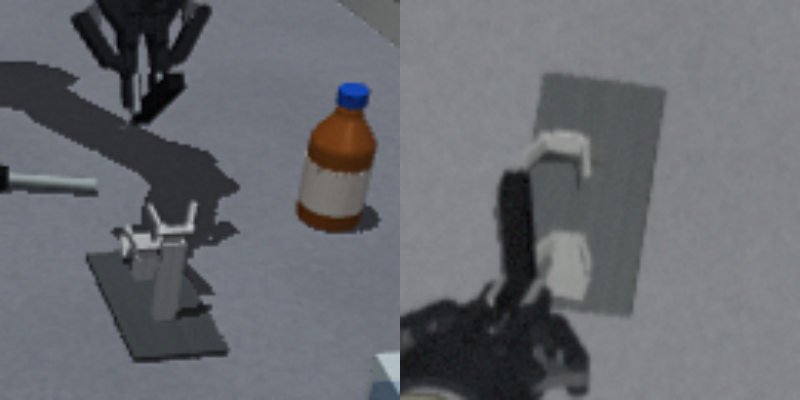

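The left panel shows the handle rising about 45°, at crop (135–185, 120–75). The right panel shows it at (517,230), still above and beside the fork. I'll check its 3D axis numerically.

```bash
python3 - <<'E'
from h import *
from plant import robot
np.set_printoptions(precision=4,suppress=True)
e,z=att(PR,rad(B1)); D=LOW+.092*K-.008*z
f=robot.grab_frame("top")
A=LOW+K*.003+.11*N  # expected tip
ends=[A+s*K for s in(.1,.18)]; print("expected px",[px(f,p) for p in ends])
P=cloud(f); m=(f["image"].max(-1)<45); 
s=(P-A)@K; d=np.linalg.norm(P-A-s[...,None]*K,axis=-1)
q=P[m&(s>.105)&(s<.2)&(d<.03)]; c=q.mean(0); u,S,V=np.linalg.svd(q-c); v=V[0]*np.sign(V[0]@K)
sq=(q-A)@K
print(len(q),"axis",v,"K",K,"s max",np.percentile(sq,[1,99]),"lat",np.median((q-A)@lr),"norm",np.median((q-A)@N))
E
```

```text
expected px [array([194.7474, 273.1617]), array([192.3937, 243.7545])]
288 axis [ 0.7359 -0.0984  0.6699] K [ 0.7004 -0.0973  0.7071] s max [0.1065 0.1818] lat -0.004946363079336021 norm 0.006622102034066588
```

```bash
python3 - <<'E'
from h import *
from plant import robot
np.set_printoptions(precision=4,suppress=True)
e,z=att(PR,rad(B1)); D=LOW+.092*K-.008*z+.0015*lr
robot.move_straight(D+.025*N,.2,attitude=e)
s=robot.sense(); print(s["tcp_pos"]-(D+.025*N),s["wrist_force"])
c=robot.move_straight(D-.003*N,.04,contact_N=6)
s=robot.sense(); print(c,(s["tcp_pos"]-D)@N,(s["tcp_pos"]-D)@K,s["wrist_force"],s["t"])
f=robot.grab_frame("scene");g=robot.grab_frame("top")
a=cv2.resize(f["image"][170:280,350:460,::-1],(400,400));b=cv2.resize(g["image"][200:300,170:270,::-1],(400,400))
cv2.imwrite("pics/p2.png",np.hstack([a,b]))
E
```

```text
[ 0.     -0.0004 -0.0001] [ 1.1196 -0.2491 -0.4969]
True 2.792378704041722e-05 4.04649918404017e-05 [-3.2456 -0.0126  7.0191] 8.5
```

View pics/p2.png

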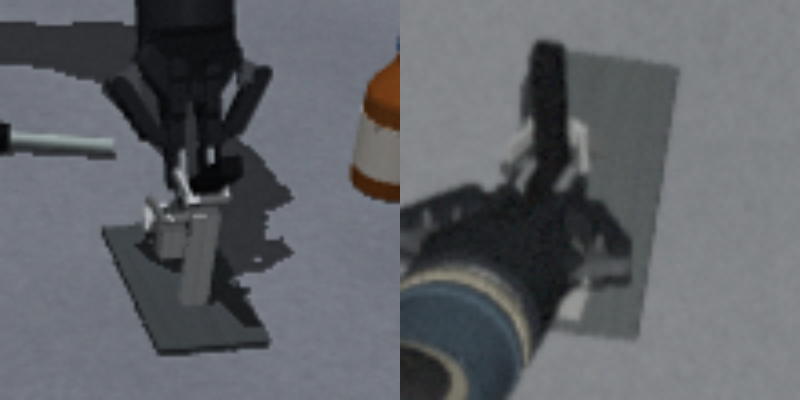

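The key lies in the fork (left 215,175; right 548,130), and contact came exactly at the nominal depth. I'll release it.

```bash
python3 - <<'E'
from h import *
from plant import robot
np.set_printoptions(precision=4,suppress=True)
e,z=att(PR,rad(B1))
robot.grip(.45); s=robot.sense(); p=s["tcp_pos"]; print(s["t"],s["wrist_force"])
robot.move_straight(p+.08*N,.2); robot.move_straight(p+.08*N+[-.06,0,.1],.3)
robot.sleep(.1)
f=robot.grab_frame("scene");g=robot.grab_frame("top")
for h in(f,g): print([px(h,LOW+s*K) for s in(0,.07,.155,.18)])
P=cloud(g); m=(g["image"].max(-1)<50); s=(P-LOW)@K; d=np.linalg.norm(P-LOW-s[...,None]*K,axis=-1)
q=P[m&(s>.05)&(s<.21)&(d<.03)]; sq=(q-LOW)@K;print("s",np.percentile(sq,[1,99]),"lat",np.median((q-LOW)@lr),"norm",np.median((q-LOW)@N),robot.sense()["t"])
for lo,hi in((.08,.11),(.125,.15),(.15,.18)):
    r=q[(sq>lo)&(sq<hi)]; 
    if len(r): print(lo,len(r),np.median((r-LOW)@lr),np.median((r-LOW)@N))
a=cv2.resize(f["image"][170:280,350:460,::-1],(400,400));b=cv2.resize(g["image"][200:300,170:270,::-1],(400,400))
cv2.imwrite("pics/p3.png",np.hstack([a,b]))
E
```

```text
8.9583 [-0.417   0.0758  0.1491]
[array([393.195 , 228.6784]), array([399.9518, 223.7739]), array([409.1068, 217.1287]), array([412.0249, 215.0105])]
[array([209.9124, 273.8151]), array([208.7021, 251.5374]), array([207.103 , 222.1064]), array([206.603 , 212.9021])]
s [0.0728 0.1805] lat -0.0013170466228020518 norm 0.007788087441091715 10.25
0.08 89 -0.0017732472933801675 0.0075050616684873015
0.125 69 -0.0015949536215276148 0.008189281305985206
0.15 108 -0.0002564999171130368 0.007406414449058367
```

View pics/p3.png

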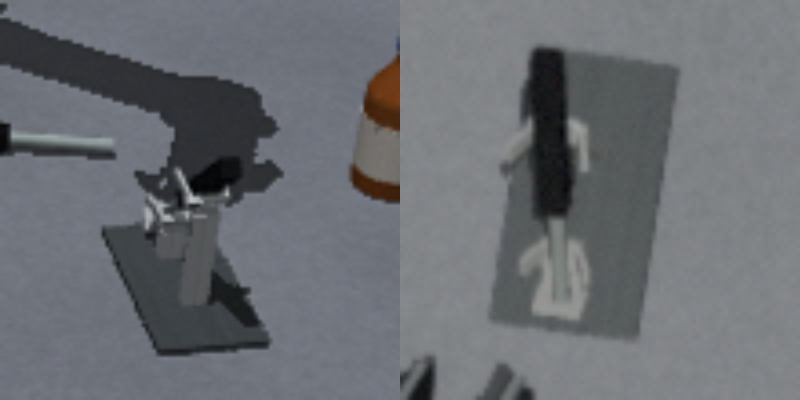

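The key lies in the rest, with the handle end at s=180.5 mm (nominal 180) and lateral error under 2 mm. Now the second grip.

```bash
python3 - <<'E'
from h import *
from plant import robot
np.set_printoptions(precision=4,suppress=True)
e,z=att(PR,rad(B2)); T=LOW+.155*K+.004*z
robot.goto(T-.12*z,e); robot.move_straight(T-.03*z,.3); robot.move_straight(T,.1)
s=robot.sense(); print("err",s["tcp_pos"]-T,s["t"])
robot.grip(0,100); s=robot.sense(); print(s["opening"],s["wrist_force"])
robot.move_straight(T+.06*N,.15); robot.move_straight(T+.06*N+[0,0,.12],.3)
e,z=att(PC,rad(B2-45)); U=GAP+[0,0,.05+.155]+.004*z
robot.goto(U,e); robot.sleep(.2); s=robot.sense(); print("err",s["tcp_pos"]-U,s["t"],s["opening"])
f=robot.grab_frame("scene");g=robot.grab_frame("top")
np.savez("s1.npz",**f);np.savez("t1.npz",**g)
t=GAP+[0,0,.05]; print([px(f,t),px(f,t+[0,0,.07]),px(f,GAP)])
x,y=px(f,t).astype(int)-[65,75]; print(x,y)
a=cv2.resize(f["image"][y:y+130,x:x+130,::-1],(520,520),interpolation=cv2.INTER_CUBIC);cv2.imwrite("pics/p4.png",a)
E
```

```text
err [0.0009 0.     0.001 ] 12.2
0.17507414647361572 [2.6203 0.8829 4.0866]
err [ 0.0006  0.0009 -0.0003] 15.6167 0.1720495515254783
[array([225.5223, 215.4388]), array([222.7692, 190.9775]), array([227.3804, 231.9487])]
160 140
```

View pics/p4.png

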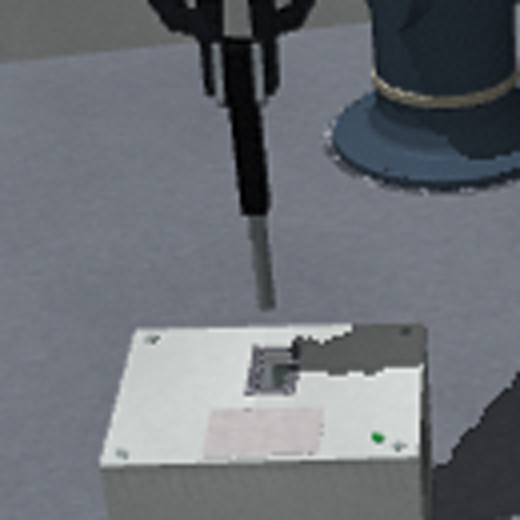

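The key hangs upright, tip at crop (267,308), i.e. px (226.4,216.6) against (225.5,215.4) expected. The gap at crop (272,370) matches the prediction. I'll measure the lateral offset sub-pixel.

```bash
python3 - <<'E'
from h import *
np.set_printoptions(precision=2,suppress=True)
f=dict(np.load("s1.npz"));im=f["image"].astype(float)
bgr=lambda r:None
for z in(.05,.06,.075,.09,.105,.13,.15):
    u,v=px(f,GAP+[0,0,z]); r=int(round(v)); row=im[r,int(u)-7:int(u)+9]
    bg=np.median(np.r_[row[:3],row[-3:]],axis=0); wgt=np.abs(row-bg).sum(1); wgt[wgt<25]=0
    c=(wgt*np.arange(len(row))).sum()/wgt.sum()+int(u)-7
    print(z,r,"exp %.2f meas %.2f"%(u,c),wgt.astype(int))
P=cloud(f); 
for z in(.06,.09,.13):
    u,v=px(f,GAP+[0,0,z]); print(P[int(round(v)),int(round(u))]-GAP)
g=dict(np.load("t1.npz"));P=cloud(g); d=P-GAP; m=(np.hypot(d[...,0],d[...,1])<.03)&(d[...,2]>.045)&(d[...,2]<.15)
print("top cam pts",m.sum(), d[m].mean(0)*1000 if m.any() else "", px(g,GAP+[0,0,.05]))
print("mm/px along y", 1/(px(f,GAP+[0,.001,.05])-px(f,GAP+[0,0,.05])), "x",(px(f,GAP+[.01,0,.05])-px(f,GAP+[0,0,.05])))
E
```

```text
0.05 215 exp 225.52 meas 226.41 [  0   0   0   0   0   0  36 118 146 170 134   0   0   0   0   0]
0.06 212 exp 225.14 meas 226.20 [  0   0   0   0   0   0  58 126 159 170  97   0   0   0   0   0]
0.075 207 exp 224.56 meas 225.34 [  0   0   0   0   0   0  53 115 141 162 131   0   0   0   0   0]
0.09 202 exp 223.97 meas 224.90 [  0   0   0   0   0   0   0  94 142 158 163  53   0   0   0   0]
0.105 196 exp 223.37 meas 224.05 [  0   0   0   0   0   0  81 162 155 163  96   0   0   0   0   0]
0.13 187 exp 222.36 meas 222.91 [  0   0   0   0 105 366 339 335 341 344 363 303  83   0   0   0]
0.15 180 exp 221.53 meas 222.22 [  0   0   0   0   0 360 342 341 334 338 351 326 165   0   0   0]
[ 0.01 -0.    0.06]
[ 0.01 -0.    0.09]
[ 0.01 -0.    0.14]
top cam pts 30 [-3.61  4.21 86.49] [431.93 249.2 ]
mm/px along y [  2.51 -17.03] x [0.59 2.04]
```

```bash
python3 - <<'E'
from h import *
from plant import robot
np.set_printoptions(precision=4,suppress=True)
e,z=att(PC,rad(B2-45)); U=GAP+[-.003,-.0015,.155]+.004*z
robot.move_straight(U+[0,0,.01],.12)
s=robot.sense(); print("err",s["tcp_pos"]-U,s["wrist_force"])
c=robot.move_straight(U+[0,0,-.028],.06,contact_N=4)
s=robot.sense(); print("insert",c,s["tcp_pos"]-U,s["wrist_force"],s["t"])
if not c:
    c=robot.move_straight(U+[0,0,-.044],.03,contact_N=4)
    s=robot.sense(); print("pad",c,s["tcp_pos"]-U,s["wrist_force"],s["t"])
    if c and (s["tcp_pos"]-U)[2]<-.029:
        p=s["tcp_pos"]; robot.move_straight(p+[0,0,-.010],.03); s=robot.sense(); print("pressed",s["tcp_pos"]-U,s["wrist_force"],s["t"])
        robot.sleep(.5); s=robot.sense(); print(s["wrist_force"])
g=robot.grab_frame("scene"); cv2.imwrite("pics/p5.png",cv2.resize(g["image"][130:330,130:330,::-1],(400,400)))
P=cloud(robot.grab_frame("top")); h=np.array([np.cos(PC),np.sin(PC),0])
# door flat: points in front of compartment
fr=GAP-[0,0,.135]-.15*h; q=P[np.linalg.norm((P-fr)[...,:2],axis=-1)<.03]; print("z in front",len(q),np.median(q[:,2]) if len(q) else None)
E
```

```text
err [ 0.0002 -0.0001  0.0102] [ 0.5723 -0.2088 -0.1699]
insert False [ 0.0002 -0.0002 -0.0278] [-0.2586  0.3495 -0.3456] 16.9833
pad True [ 0.0005 -0.0002 -0.0381] [1.1225 0.4878 3.6232] 17.3917
pressed [ 0.0013 -0.0006 -0.0467] [-1.6611  0.5569  8.5831] 17.8667
[-2.2356  0.8412  8.5863]
z in front 1537 0.6099016150143275
```

```bash
python3 - <<'E'
from h import *
from plant import robot
np.set_printoptions(precision=4,suppress=True)
robot.sleep(.7)
p=robot.sense()["tcp_pos"]
robot.move_straight(p+[0,0,.12],.12)
e,z=att(PR,rad(B2)); T=LOW+.157*K+.004*z
robot.goto(T+.06*N+[0,0,.12],e)
s=robot.sense(); print(s["t"],s["opening"],s["wrist_force"])
f=robot.grab_frame("scene");g=robot.grab_frame("top");P=cloud(g); np.savez("t2.npz",**g)
h=np.array([np.cos(PC),np.sin(PC),0])
for d in(.08,.11,.14,.18): 
    u,v=px(g,GAP-[0,0,.125]-d*h).round().astype(int); print(d,P[v,u])
A=LOW+.06*N+[0,0,.12]; x,y=px(f,A+.08*K).astype(int)-65
print([px(f,A+s*K)-[x,y] for s in(-.002,.07,.18)])
a=cv2.resize(f["image"][y:y+130,x:x+130,::-1],(400,400));b=cv2.resize(g["image"][190:310,360:480,::-1],(400,400))
cv2.imwrite("pics/p6.png",np.hstack([a,b]))
E
```

```text
22.1333 0.1714532518520339 [ 0.3019 -0.8316 -0.7056]
0.08 [ 0.4722 -0.2152  0.0176]
0.11 [ 0.4435 -0.2067  0.0206]
0.14 [ 0.415  -0.1988  0.0204]
0.18 [ 0.3757 -0.1944 -0.0024]
[array([57.4718, 75.2961]), array([64.7916, 67.1611]), array([77.5977, 52.9285])]
```

View pics/p6.png

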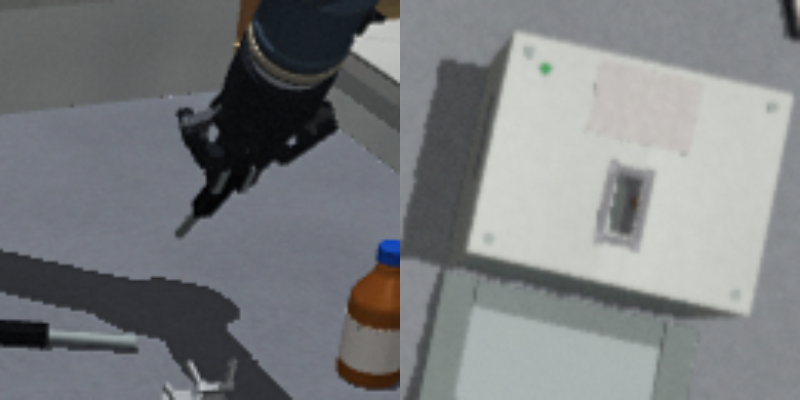

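The door lies flat open (z≈0.02; right panel 570,345), and the tip at crop (180,235) is where expected (177,231). I'll lay the key back.

```bash
python3 - <<'E'
from h import *
from plant import robot
np.set_printoptions(precision=4,suppress=True)
e,z=att(PR,rad(B2)); T=LOW+.158*K+.004*z
robot.move_straight(T+.06*N,.2,attitude=e); robot.move_straight(T+.02*N,.12)
c=robot.move_straight(T-.004*N,.03,contact_N=5)
s=robot.sense(); print(c,(s["tcp_pos"]-T)@N,(s["tcp_pos"]-T)@K,s["wrist_force"],s["t"])
if (s["tcp_pos"]-T)@N<.006:
    robot.grip(.45); p=robot.sense()["tcp_pos"]
    robot.move_straight(p-.1*z,.15); robot.move_straight(p-.1*z+[0,0,.1],.3); 
    e,_=att(0,rad(90)); robot.goto([.45,.0,.4],e)
f=robot.grab_frame("scene");g=robot.grab_frame("top")
P=cloud(g); m=(g["image"].max(-1)<50); s=(P-LOW)@K; d=np.linalg.norm(P-LOW-s[...,None]*K,axis=-1)
q=P[m&(s>.05)&(s<.21)&(d<.03)]; sq=(q-LOW)@K
if len(q):
  print("s",np.percentile(sq,[1,99]),robot.sense()["t"])
  for lo,hi in((.08,.11),(.125,.15),(.15,.18)):
    r=q[(sq>lo)&(sq<hi)]
    if len(r): print(lo,len(r),np.median((r-LOW)@lr),np.median((r-LOW)@N))
a=cv2.resize(f["image"][170:280,350:460,::-1],(400,400));b=cv2.resize(g["image"][200:300,170:270,::-1],(400,400))
cv2.imwrite("pics/p7.png",np.hstack([a,b])); cv2.imwrite("pics/p7t.png",g["image"][:,:,::-1])
E
```

```text
True -0.0003335986764951878 -0.0009388934420139126 [-1.6295  0.0636  3.0595] 24.1333
s [0.0728 0.1808] 27.275
0.08 88 -0.004202180723462898 0.007996170993469408
0.125 72 -0.003390144719963301 0.008314323257842761
0.15 103 -0.0027942495173170928 0.00756440217647263
```

View pics/p7.png

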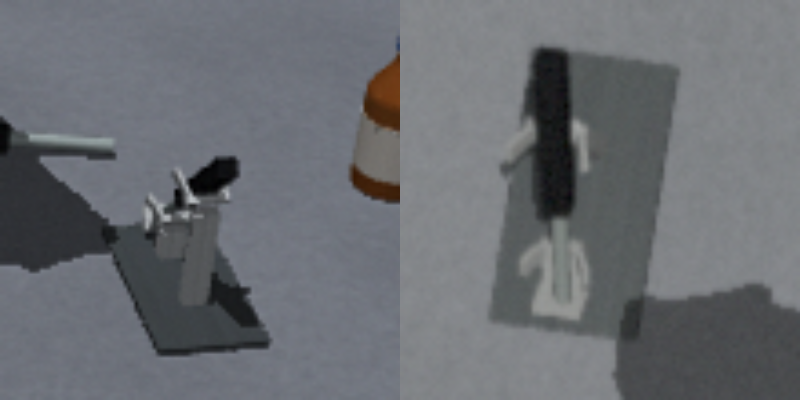

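The key lies in the rest as before, with the handle end at s=180.8 mm. I'll check the door, hook and bystanders, then hand in.

```bash
python3 - <<'E'
from h import *
from plant import robot
f0,s0=dict(np.load("top0.npz")),dict(np.load("scene0.npz"));g=dict(np.load("t2.npz"));P0=cloud(f0);P2=cloud(g)
S0,S1=cloud(s0),cloud(robot.grab_frame("scene"))
print("hook pad z before/after",[np.median(P[246:257,424:430,2]) for P in(P0,P2)])
print("max mean depth change bottle,rack,cup",[abs(S1-S0)[y-8:y+8,x-8:x+8].mean().round(4) for x,y in((459,210),(335,302),(142,265))])
n=robot.grab_frame("top");P=cloud(n);h=np.array([np.cos(PC),np.sin(PC),0])
u,v=px(n,GAP-[0,0,.125]-.14*h).round().astype(int);print("door z",P[v,u],robot.sense()["wrist_force"])
robot.close_job()
E
```

```text
hook pad z before/after [np.float64(0.09555233430425258), np.float64(0.09431369437316259)]
max mean depth change bottle,rack,cup [np.float64(0.0055), np.float64(0.0039), np.float64(0.0092)]
door z [ 0.41501165 -0.19886105  0.02008348] [ 0.864499   -0.040469    0.98515141]
the job is handed in; nothing more can be done
```

The door is open, the key is back in the sloped rest, and I handed the job in after about 28 s of robot time (limit 58 s). No verdict is reported, so the results below are from my own checks.

**What I did:**
1. I picked up the middle-sized key, laid it in the rest and let go.
2. I took it again near the upper end of the handle and turned it upright.
3. I pressed the hook through the gap. Contact came about 38 mm below the top (37 expected), and the press reached about 8.6 N.
4. After the door dropped, I laid the key back in the rest and moved the arm clear.

**Last checks:**
- **Door:** it lies flat, about 20 mm above the bench.
- **Hook:** the pad is back up at 94 mm, against 96 mm before. That is within camera noise, and also close to what 0.03 rad (2 mm) would look like.
- **Key:** the handle end is within 1 mm of its place along the slope and 3–4 mm off sideways; the limit is 18 mm.
- **Bystanders:** the bottle, rack and beaker show only 4–9 mm mean camera difference, which I take as noise. The arm never touched them in any picture.

No check failed. The one small disagreement was the key hanging 3–4 mm off along the gap's long side, which I corrected before pressing.

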